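Slide the equipment case into the trunking corner

TASK

Clear the middle of the table: park the tall equipment case in the corner between the long white cable trunking and the aluminium socket block, one broad face flat against the trunking and one narrow side flat against the block. It is tall and heavy, so push it low, with the fingers against its base tray only, and let it slide upright over the table; do not lift it, tip it, or push on the hood or handle. Leave the sample box, the jar and the small microscope standing where they are.

Things in the scene. Friction and masses are not known exactly. Their poses are not given: they have to be found in the camera images.
- case: Tall dark grey equipment case, 100 mm deep (x) by 150 mm wide (y), 230 mm high plus a handle up to 266 mm. Origin: centre of its underside, on the table. Its base tray reaches from 6 mm up (rubber feet, set in 16 mm) to the aluminium seam at 70 mm. 1 to 1.5 kg, slides at 6 to 15 N; tips if pushed above about 90 mm. Starts between socket block and sample box, up to 0.35 rad askew to the trunking.
- hood: The case's hood with its side latches and top handle: everything above the seam at 70 mm; latched rigidly to the base tray, not to be pushed. Same frame as the case. A gripper body wider than its fingers stays clear of the hood if the tool leans away from it about 25 degrees, fingertips leading.
- trunking: White cable trunking fixed across the table between the robot and the case, 100 mm (x) by 1100 mm (y), 54 mm high, sockets in its top. Origin: centre of its underside; its face towards the case, away from the robot, is the plane x = +50 mm of its frame.
- socket_block: Aluminium socket block, black end caps, three round sockets on top, fixed to the table, 200 mm long (x) by 80 mm wide (y), 59 mm high; its -x end butts on the trunking's far face at a right angle. It is to the left or the right of the case. Origin: centre of its underside; the side face towards the case (y = -40 or +40 mm of its frame) is the fence.
- sample_box: Flat lidded sample box with a grid of round samples, 164 x 124 x 35 mm, on the table on the other side of the case from the socket block; loose, leave alone. Origin: centre of its underside.
- jar: Round lidded jar, 90 mm diameter, 130 mm high, standing to one side; loose, leave alone. Origin: centre of its underside.
- microscope: Small digital microscope on a stand, foot 85 x 120 mm, 163 mm high, standing to the other side; loose, leave alone. Origin: centre of the underside of its foot.

How it is judged:
By the outcome, as a careful person would: the job done as asked, in the order asked, and still so for the second after the job is handed in, with the robot touching nothing.
It also fails if it takes over 64 s, if anything falls off the work surface, if the arm or the gripper's body presses on something with over 40 N, if the wrist force passes 120 N, or if a joint passes its speed limit or range.

ROBOT

A 6-joint arm with a two-finger parallel gripper is mounted at the origin on the work surface. World frame = base frame: x ahead of the robot, y to its left, z up, the work surface at z = 0. Lengths are in m, angles in degrees, forces in N, time in s.
With the tool pointing down it reaches from about 0.4 to 0.825 m from the base axis. Payload 7 kg.
Tool frame: the origin (TCP) lies midway between the tips of the shut fingers; the grasp point (between the pads) lies 19 mm behind it (r.grip_point_offset is the z of the grasp point in the tool frame, in m); z points along the fingers, y is the line along which they close (so a half turn about z gives the same grasp; the last joint's range is limited). The gripper opens to 88 mm and grips with 3 to 60 N. Pads are 19 mm wide; open, the fingers measure 130 mm over their backs; the gripper's body (78 mm by 193 mm) begins 47 mm behind the grasp point.
Start: joints at [90.476, 20.546, 0.682, 0, -70.136, -16.507], TCP at [0.186, 0.649, 0.227] pointing down, gripper open.
Joint ranges: [-176.03, 176.03], [-82.01, 121.73], [-58.28, 71.71], [-173.87, 95.51], [-174.79, -0.11], [-173.66, 173.66]. Speed limits (degrees/s): [136.94, 136.94, 172.46, 180, 180, 180].

INTERFACE

Orientations are given as [roll, pitch, yaw] about the fixed x, y, z axes, in that order (R = Rz(yaw) Ry(pitch) Rx(roll)).
In Python, from plant import r, viewer, recognise, outline_of, pinpoint gives the robot as it stands.
- The arm moves only by the tool move_arm, never from a script. Its argument "targets" is a list of rows, each a list of 2 entries, a list of its own where there are three numbers: the shift along the tool's x, y, z in cm, then the turn, a rotation vector about the tool's x, y, z in rad. A call has 1 to 5 rows; each row is the pose to reach, as a shift and turn from the pose commanded when the call began, along the tool's axes at that moment; what a row does not reach only later rows make up. A row lasts 1/8 s, in which the tool goes at most 62.5 mm and 10.7 degrees, less where a joint would pass 70% of its speed; a pose out of reach is approached as far as the arm can. A call with a gripper value outside its range is refused whole. "jaw" is the finger opening in cm, from 0 to 8.76, set as the call begins (left out, the last holds). The fingers move at their own pace and stop on an object; "squeeze" is the grip in N (left out, the last holds). Time passes only in rows, so rows that repeat a pose let the fingers close. It gives the time, the measured TCP pose, the force, the opening and the grip force at its end, in the units of the state.
- r.get_state(): the state, without advancing time (a new reading comes with each control period).
- viewer.capture(name): name is "scene" or "side" or "wrist"; returns a dict with "image" (420x560x3 uint8, blue, green, red), "intrinsics" (3x3 intrinsics, pixels), "D" ([k1, k2, p1, p2, k3] as OpenCV has them; the pictures are not rectified), "camera_from_world" (4x4, takes a point from world to camera coordinates). Camera axes: x right, y up, looking along -z (the intrinsics and any distortion apply to the point x, -y, -z); pixel columns grow to the right and rows downward; lengths in m; the calibration is good to about 2 mm. A picture is of the moment at which its call begins. There is no depth.
- r.close_job(): hands the job in; it is judged then, once.
Trained networks look in the newest picture that a camera, given by its name, has taken for a name from the list of things; names that differ only in an ending like _2 or _b are one class to them, and where a whole thing is asked for, a point or a joint stands for the part that bears it (a point fixed in the world has none). Each returns a list of dicts, best first, with "score" (0 to 1); they miss things now and then, are a little off and sometimes report something else, mostly with a low value. They report only what shows in the picture. A call takes as long as a camera call.
- recognise(label, camera): "box" ([left, top, right, bottom] in pixels, round what is visible of it).
- outline_of(label, camera): "mask" (420x560 bool, what is visible of it) and "box" ([left, top, right, bottom] in pixels, round what is visible of it).
- pinpoint(label, camera): "location" ([row, column] in pixels: a listed point, or the origin of a listed thing).
The state is a dict: "time_s": time; "joints": joint angles; "qd": joint speeds; "joint_torque": joint torques, N m; "tcp_pos": TCP position; "eef_rot": TCP orientation; "contact_force": force on the tool from outside, world axes, zero at the start; "moment": the same for the moment, N m; "gripper_width": finger opening in m; "gripper_force": force on a finger pad.
Only numpy, scipy, OpenCV 4.12 (cv2) and the standard library are available. Lean on these libraries where they do the work, as an engineer would, in place of code of your own. Each camera call takes 0.05 s, during which the arm holds its last target. There are 200 camera calls.

## Working session

There is one attempt and no reset: what is moved stays moved. The work goes in short steps, Python scripts to look and compute and a tool call to move; the robot and the scene stay as the last step left them, time stands still between calls to the robot, and variables do not carry over. Pictures are saved under pics/ and viewed, at most 10 in all, crops included, and the job is handed in when it is done.

Besides the shell and the picture viewer there is one more tool, called after ">>>" as a command line: name --argument value ..., lists and objects as JSON in quotes. move_arm: Moves the arm, as the interface text tells. Its arguments: {"type":"object","properties":{"targets":{"type":"array","items":{"type":"array"}},"jaw":{"type":"number"},"squeeze":{"type":"number"}},"required":["targets"]}

```bash
ls; mkdir -p pics
cat > h.py <<'E'
import numpy as np, cv2
from plant import r, viewer, recognise, outline_of, pinpoint
from scipy.spatial.transform import Rotation as Ro
def cap(n,save=None):
    c=viewer.capture(n)
    if save: cv2.imwrite('pics/'+save,c['image'])
    return c
def ray(c,row,col):
    K=np.array(c['intrinsics'],float);D=np.array(c['D'],float)
    u=cv2.undistortPoints(np.array([[[col,row]]],float),K,D)[0,0]
    T=np.array(c['camera_from_world']);R=T[:3,:3];t=T[:3,3]
    return -R.T@t, R.T@np.array([u[0],-u[1],-1.])
def onz(c,row,col,z):
    o,d=ray(c,row,col); return o+d*(z-o[2])/d[2]
def proj(c,P):
    P=np.atleast_2d(P);T=np.array(c['camera_from_world'])
    p=P@T[:3,:3].T+T[:3,3]; p=p*[1,-1,-1]
    return cv2.projectPoints(p,np.zeros(3),np.zeros(3),np.array(c['intrinsics'],float),np.array(c['D'],float))[0][:,0]
E
python3 - <<'E'
from h import *
print(r.get_state()); ims=[]
for n in ['scene','side','wrist']:
    c=cap(n); ims.append(c['image']); o,_=ray(c,210,280); print(n,o.round(3))
    if n=='wrist': continue
    for l in ['case','hood','trunking','socket_block','sample_box','jar','microscope']:
        for q in pinpoint(l,n)[:2]: print(l,q['score'],np.round(q['location']),onz(c,*q['location'],0).round(3))
cv2.imwrite('pics/scene.png',ims[0]);cv2.imwrite('pics/side.png',ims[1])
E
```

```text
pics
{'time_s': 0.0, 'joints': array([ 9.04742205e+01,  2.05926816e+01,  6.34204892e-01, -2.12542667e-02,
       -7.01362949e+01, -1.65076287e+01]), 'qd': array([-0.00775131, -0.03460557, -0.04522601,  0.01474718,  0.03550063,
        0.00446696]), 'joint_torque': array([-6.83139187e-04, -5.82720852e+01,  2.93073517e+01,  6.99724406e+00,
        7.07796498e-03, -1.50551791e-04]), 'tcp_pos': array([0.18630902, 0.64826693, 0.22560833]), 'eef_rot': array([ 1.79903457e+02, -7.77474142e-03, -1.60406400e+01]), 'contact_force': array([0.17957858, 0.04341423, 0.75099792]), 'moment': array([-0.00678232,  0.0257555 , -0.00926629]), 'gripper_force': 0.0, 'gripper_width': 0.0878491004724838}
scene [1.292 0.361 0.804]
case 0.8 [243. 269.] [ 0.555 -0.009  0.   ]
hood 0.88 [243. 267.] [ 0.557 -0.014  0.   ]
trunking 0.81 [206. 299.] [0.384 0.004 0.   ]
socket_block 0.97 [268. 375.] [0.528 0.267 0.   ]
sample_box 0.84 [211. 191.] [ 0.531 -0.268 -0.   ]
jar 0.67 [306. 459.] [0.561 0.477 0.   ]
microscope 0.2 [240. 269.] [ 0.543 -0.014  0.   ]
side [0.892 0.121 1.235]
case 0.76 [237. 277.] [ 0.554 -0.013  0.   ]
case 0.72 [260. 369.] [0.544 0.26  0.   ]
hood 0.66 [239. 274.] [ 0.561 -0.018 -0.   ]
hood 0.63 [254. 368.] [ 0.53   0.253 -0.   ]
trunking 0.97 [184. 302.] [0.37  0.013 0.   ]
socket_block 0.77 [255. 368.] [0.53  0.254 0.   ]
sample_box 0.92 [205. 196.] [ 0.526 -0.276  0.   ]
jar 0.82 [287. 441.] [0.564 0.478 0.   ]
microscope 0.75 [194. 127.] [ 0.554 -0.495  0.   ]
wrist [0.255 0.629 0.385]
```

View pics/scene.png

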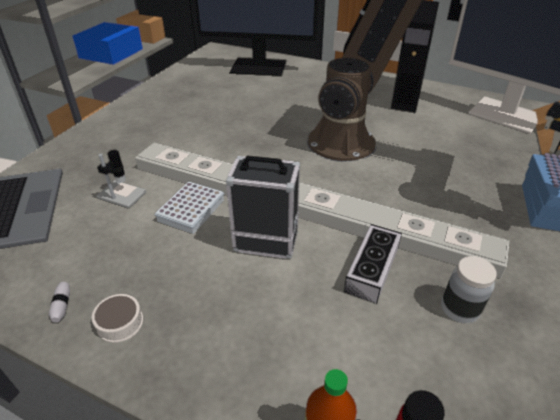

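View pics/side.png

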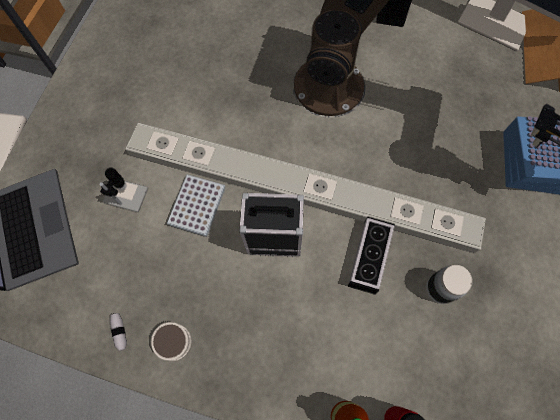

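The case stands upright near the middle. It is at about (265,205) in scene and (272,225) in side. The block is on the left side of the robot (y>0) at (374,262), and the sample box is to the right. I'll fit the box silhouettes jointly in both views.

```bash
cat > fit.py <<'E'
from h import *
from scipy.optimize import minimize
DIM={'case':(.1,.15,.23),'trunking':(.1,1.1,.054),'socket_block':(.2,.08,.059),'sample_box':(.164,.124,.035)}
def corners(p,d,z0=0):
    c,s=np.cos(p[2]),np.sin(p[2])
    return np.array([[p[0]+c*a*d[0]/2-s*b*d[1]/2,p[1]+s*a*d[0]/2+c*b*d[1]/2,z] for a in(-1,1) for b in(-1,1) for z in(z0,d[2])])
def sil(c,p,l):
    S=4;m=np.zeros((420*S,560*S),np.uint8)
    hs=[corners(p,DIM[l])]
    if l=='case': hs.append(corners(p,(.02,.08,.262),.22))
    for h in hs:
        cv2.fillConvexPoly(m,cv2.convexHull(((proj(c,h)+.5)*S).round().astype(np.int32)),255)
    return cv2.resize(m,(560,420),interpolation=cv2.INTER_AREA)/255.
def masks(l,cams,minscore=.2):
    out={}
    for n in cams:
        o=outline_of(l,n)
        if o: out[n]=o[0]['mask'].astype(float); print(l,n,o[0]['score'],o[0]['box'])
    return out
def fit(l,p0,caps,M,ign={}):
    def cost(q):
        p=np.array(q)*[.01,.01,.05];e=0
        for n,m in M.items():
            w=1-ign.get(n,0)
            e+=(abs(cv2.GaussianBlur(sil(caps[n],p,l),(0,0),1)-cv2.GaussianBlur(m,(0,0),1))*w).sum()/ (m*w).sum()
        return e
    b=None
    for dy in (-.15,.05,.25):
        q0=(np.array(p0)+[0,0,dy])/[.01,.01,.05]
        s=minimize(cost,q0,method='Nelder-Mead',options=dict(initial_simplex=np.vstack([q0]+[q0+2*v for v in np.eye(3)]),xatol=.01,fatol=1e-5))
        if b is None or s.fun<b.fun: b=s
    return b.x*[.01,.01,.05],b.fun
E
python3 - <<'E'
from fit import *
cams=['scene','side'];caps={n:cap(n) for n in cams}
Ms={l:masks(l,cams) for l in DIM}
P={}
for l,p0 in dict(case=(.555,-.012,-.0),trunking=(.38,.01,0.),socket_block=(.53,.26,0.),sample_box=(.53,-.27,0)).items():
    ig={}
    if l in('trunking','sample_box','socket_block'):
        for n in cams:
            ig[n]=np.zeros((420,560))
            for k in DIM:
                if k!=l and n in Ms[k]: ig[n]=np.maximum(ig[n],cv2.dilate(Ms[k][n],np.ones((5,5))))
    for M in ([Ms[l]]+[{n:Ms[l][n]} for n in Ms[l]]):
        p,f=fit(l,p0,caps,M,ig); print(l,list(M),p.round(4),round(f,3))
        P.setdefault(l,p)
import json;json.dump({k:list(v) for k,v in P.items()},open('P.json','w'))
for n in cams:
    im=cv2.resize(caps[n]['image'],None,fx=2,fy=2)
    for l,p in P.items():
        q=((proj(caps[n],corners(p,DIM[l]))+.5)*2).astype(int)
        for a in range(8):
            for b in range(a):
                if bin(a^b).count('1')==1: cv2.line(im,q[a].tolist(),q[b].tolist(),(0,255,0),1)
    cv2.imwrite(f'pics/fit_{n}.png',im[250:620,250:1050])
E
```

```text
case scene 0.59 [229.2, 155.3, 301.2, 257.3]
case side 0.83 [241.2, 192.6, 303.4, 256.7]
trunking scene 0.71 [133.5, 141.3, 509.3, 279.0]
trunking side 0.8 [126.9, 124.8, 483.9, 253.6]
socket_block scene 0.79 [342.0, 224.0, 401.1, 302.6]
socket_block side 0.86 [347.3, 215.3, 394.1, 300.2]
sample_box scene 0.75 [153.0, 180.3, 222.6, 231.8]
sample_box side 0.62 [168.0, 171.2, 225.4, 234.4]
case ['scene', 'side'] [ 0.5588 -0.0174  0.2332] 0.092
case ['scene'] [ 0.5557 -0.0177  0.2427] 0.033
case ['side'] [ 0.5607 -0.0181  0.2387] 0.05
trunking ['scene', 'side'] [ 0.3839  0.0081 -0.0058] 0.199
trunking ['scene'] [ 0.3853  0.0087 -0.014 ] 0.121
trunking ['side'] [ 0.3849  0.003  -0.0053] 0.074
socket_block ['scene', 'side'] [ 0.5347  0.2599 -0.0073] 0.051
socket_block ['scene'] [ 0.5332  0.2609 -0.0149] 0.023
socket_block ['side'] [ 0.5356  0.2593 -0.0108] 0.018
sample_box ['scene', 'side'] [ 0.5245 -0.2698  0.0175] 0.163
sample_box ['scene'] [ 0.5242 -0.2685  0.0176] 0.044
sample_box ['side'] [ 0.527  -0.268  -0.0214] 0.107
```

View pics/fit_side.png

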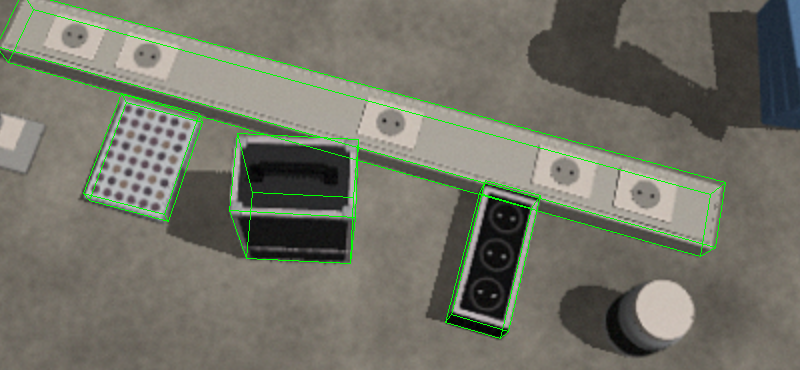

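The fit is good. The trunking's far face is at x≈0.434 and the block's fence is at y≈0.22. The case is at (0.559,-0.018), yaw 0.236. The plan has three steps:
1. Square the case and push it in -x with two open fingers.
2. Push it in +y to the block.
3. Seat it in -x.

```bash
cat >> h.py <<'E'
def ori(push_deg,lean,ysign):
    "push direction in the table plane; tool y horizontal, square to it"
    a=np.radians(push_deg);l=np.radians(lean);u=np.array([np.cos(a),np.sin(a),0])
    tz=u*np.sin(l)-np.array([0,0,np.cos(l)]);ty=ysign*np.array([-u[1],u[0],0])
    return Ro.from_matrix(np.c_[np.cross(ty,tz),ty,tz])
def rows(wps,s=None):
    s=s or r.get_state();R0=Ro.from_euler('xyz',s['eef_rot'],degrees=True);p0=np.array(s['tcp_pos'])
    for p,R in wps:
        print([(R0.inv().apply(np.array(p)-p0)*100).round(2).tolist(),(R0.inv()*R).as_rotvec().round(3).tolist()])
E
python3 - <<'E'
from h import *
A=ori(179.4,28,1);print(A.as_matrix().round(2))
rows([((.45,.43,.26),A),((.70,.25,.25),A)])
E
```

```text
[[ 0.88 -0.01 -0.47]
 [-0.01 -1.    0.  ]
 [-0.47 -0.   -0.88]]
[[31.37, 13.74, -3.34], [-0.066, -0.486, -0.264]]
[[60.37, 24.14, -2.34], [-0.066, -0.486, -0.264]]
```

>>> move_arm --targets '[[[31.4,13.7,-3.3],[-0.066,-0.486,-0.264]],[[31.4,13.7,-3.3],[-0.066,-0.486,-0.264]],[[31.4,13.7,-3.3],[-0.066,-0.486,-0.264]],[[31.4,13.7,-3.3],[-0.066,-0.486,-0.264]],[[31.4,13.7,-3.3],[-0.066,-0.486,-0.264]]]' --jaw 8.7

```text
time_s: 1.98
tcp_pos: [0.421, 0.4548, 0.2546]
eef_rot: [179.9, 28.1, -0.7]
contact_force: [0.5, 0.9, 0.3]
gripper_width: 0.087
gripper_force: 0.0
```

Run:
```python
from h import *
A=ori(179.4,28,1);s=r.get_state();print(s['tcp_pos'],s['joints'].round(1))
rows([((.45,.43,.26),A),((.72,.25,.22),A),((.73,0,.15),A)])
```

```text
[0.42104781 0.45477653 0.25462109] [ 50.8  28.   19.2 -21.9 -98.9  38.5]
[[2.33, 2.44, -1.85], [0.0, 0.002, -0.002]]
[[28.23, 20.11, -11.12], [0.0, 0.002, -0.002]]
[[32.68, 45.09, -5.54], [0.0, 0.002, -0.002]]
```

>>> move_arm --targets '[[[28.2,20.1,-11.1],[0,0,0]],[[28.2,20.1,-11.1],[0,0,0]],[[28.2,20.1,-11.1],[0,0,0]],[[28.2,20.1,-11.1],[0,0,0]],[[28.2,20.1,-11.1],[0,0,0]]]'

```text
time_s: 2.6
tcp_pos: [0.677, 0.28, 0.2256]
eef_rot: [180.0, 28.0, -0.6]
contact_force: [0.9, 0.2, 0.1]
gripper_width: 0.0872
gripper_force: 0.0
```

Run:
```python
from h import *
A=ori(179.4,28,1);s=r.get_state();print(s['tcp_pos'],s['joints'].round(1))
rows([((.73,0,.15),A)])
```

```text
[0.67702485 0.28002091 0.22563276] [  29.9   44.1   41.3  -14.8 -111.2   57. ]
[[8.48, 27.95, 4.06], [0.0, 0.0, 0.0]]
```

>>> move_arm --targets '[[[8.5,14,2],[0,0,0]],[[8.5,28,4],[0,0,0]],[[8.5,28,4],[0,0,0]],[[8.5,28,4],[0,0,0]],[[8.5,28,4],[0,0,0]]]'

```text
time_s: 3.22
tcp_pos: [0.7287, -0.0021, 0.1497]
eef_rot: [180.0, 28.1, -0.7]
contact_force: [0.1, 0.9, 0.3]
gripper_width: 0.0867
gripper_force: 0.0
```

Run:
```python
from h import *
A=ori(179.4,28,1);s=r.get_state();print(s['tcp_pos'],s['joints'].round(1))
rows([((.70,-.005,.03),A),((.65,-.005,.03),A)])
```

```text
[ 0.72874361 -0.00213448  0.14970017] [  11.9   47.    33.7   -6.  -104.2   77.4]
[[3.1, 0.31, 11.91], [-0.0, 0.001, -0.001]]
[[-1.31, 0.37, 14.27], [-0.0, 0.001, -0.001]]
```

>>> move_arm --targets '[[[3.1,0.3,11.9],[0,0,0]],[[3.1,0.3,11.9],[0,0,0]],[[3.1,0.3,11.9],[0,0,0]],[[-1.3,0.3,14.3],[0,0,0]],[[-1.3,0.3,14.3],[0,0,0]]]'

```text
time_s: 3.85
tcp_pos: [0.6488, -0.0013, 0.0335]
eef_rot: [180.0, 28.0, -0.5]
contact_force: [0.5, 0.7, 0.5]
gripper_width: 0.0869
gripper_force: 0.0
```

Run:
```python
from h import *
A=ori(179.4,28,1);s=r.get_state();print(s['tcp_pos'],s['joints'].round(1))
c=cap('scene','s1.png');cv2.imwrite('pics/s1c.png',cv2.resize(c['image'][120:320,140:460],None,fx=2.5,fy=2.5)) 
x=s['tcp_pos'][0]
rows([((X,-.005,.03),A) for X in (.64,.63,.62,.61,.60)])
```

```text
[ 0.6488322  -0.00131142  0.03346999] [ 13.1  44.4  12.7  -6.4 -85.7  78.4]
[[-0.81, 0.39, 0.88], [0.001, -0.003, 0.001]]
[[-1.7, 0.4, 1.34], [0.001, -0.003, 0.001]]
[[-2.58, 0.4, 1.81], [0.001, -0.003, 0.001]]
[[-3.46, 0.41, 2.28], [0.001, -0.003, 0.001]]
[[-4.35, 0.42, 2.74], [0.001, -0.003, 0.001]]
```

View pics/s1c.png

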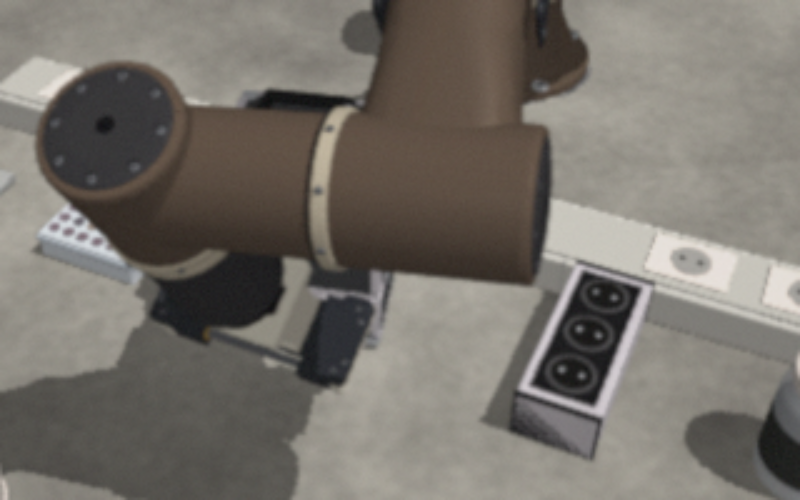

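The picture shows the wrist over the case, with the fingers low behind its far face (around 300,350 in the crop). Nothing is in contact yet.

>>> move_arm --targets '[[[-0.8,0.4,0.7],[0,0,0]],[[-1.7,0.4,1.2],[0,0,0]],[[-2.6,0.4,1.7],[0,0,0]],[[-3.5,0.4,2.2],[0,0,0]],[[-4.4,0.4,2.7],[0,0,0]]]'

```text
time_s: 4.53
tcp_pos: [0.6016, -0.0057, 0.0284]
eef_rot: [179.9, 27.6, -0.5]
contact_force: [7.4, -2.7, 1.8]
gripper_width: 0.087
gripper_force: 3.7
```

Run:
```python
from h import *
A=ori(179.4,28,1);s=r.get_state();print(s['tcp_pos'],s['contact_force'],s['moment'],s['joints'].round(1))
c=cap('side','s2.png');cv2.imwrite('pics/s2c.png',cv2.resize(c['image'][120:320,140:460],None,fx=2.5,fy=2.5)) 
rows([((X,-.005,.03),A) for X in (.59,.58,.57,.56,.552)])
```

```text
[ 0.60155629 -0.00573251  0.02840991] [ 7.39039812 -2.6830945   1.77349273] [-1.23029026 -3.68701443  1.05852395] [ 13.7  40.7   4.5  -6.6 -80.8  78.4]
[[-0.96, -0.04, 0.34], [0.001, -0.005, 0.001]]
[[-1.84, -0.03, 0.8], [0.001, -0.005, 0.001]]
[[-2.73, -0.02, 1.27], [0.001, -0.005, 0.001]]
[[-3.61, -0.01, 1.73], [0.001, -0.005, 0.001]]
[[-4.32, -0.01, 2.1], [0.001, -0.005, 0.001]]
```

View pics/s2c.png

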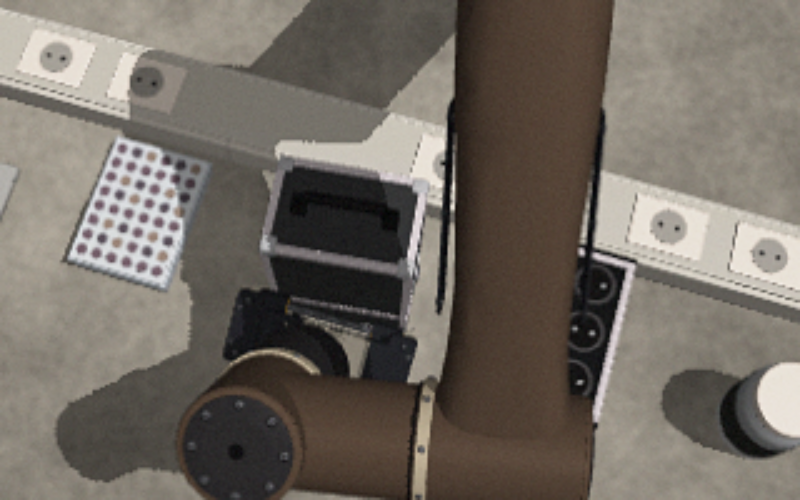

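The side view shows the case already turned nearly square, with the fingers low on its far face (around 320,320) and the push force at about 7 N. I'll continue the push.

>>> move_arm --targets '[[[-0.9,0,0.35],[0,0,0]],[[-1.7,0,0.8],[0,0,0]],[[-2.6,0,1.25],[0,0,0]],[[-3.4,0,1.65],[0,0,0]],[[-4.1,0,2.05],[0,0,0]]]'

```text
time_s: 5.2
tcp_pos: [0.5552, -0.0042, 0.0287]
eef_rot: [-180.0, 27.7, -0.6]
contact_force: [8.8, 0.0, -0.3]
gripper_width: 0.0866
gripper_force: 3.8
```

Run:
```python
from fit import *
s=r.get_state();print(s['tcp_pos'],s['contact_force'],s['joints'].round(1))
caps={n:cap(n) for n in ['side','scene']}
M=masks('case',['side','scene'])
sd={'side':M['side']}
ig={'side':1-cv2.dilate(M['side'],np.ones((3,3)))}
print(fit('case',(.494,-.01,0),caps,sd))
```

```text
[ 0.55520237 -0.00415916  0.02871711] [ 8.75082763  0.02618012 -0.28736083] [ 14.6  37.2  -2.4  -7.2 -77.3  78.1]
case side 0.86 [249.8, 165.2, 319.4, 236.6]
case scene 0.92 [272.3, 190.5, 318.6, 247.6]
(array([ 0.49617247, -0.00281091, -0.0184226 ]), np.float64(0.11294310494738542))
```

Now back off, swing around and come in at the right-hand narrow side.

Run:
```python
from h import *
A=ori(179.4,28,1);B=ori(89.4,28,1)
rows([((.70,-.0,.06),A),((.72,-.02,.20),A),((.72,-.22,.28),A)])
```

```text
[[11.42, -0.57, -9.57], [-0.0, -0.003, 0.0]]
[[6.66, 1.4, -22.89], [-0.0, -0.003, 0.0]]
[[3.11, 21.4, -30.07], [-0.0, -0.003, 0.0]]
```

>>> move_arm --targets '[[[5.5,0,-4.5],[0,0,0]],[[11.4,-0.5,-9.6],[0,0,0]],[[11.4,-0.5,-9.6],[0,0,0]],[[6.7,1.4,-22.9],[0,0,0]],[[6.7,1.4,-22.9],[0,0,0]]]'

```text
time_s: 6.02
tcp_pos: [0.7162, -0.0181, 0.1823]
eef_rot: [179.9, 28.3, -0.6]
contact_force: [1.6, 0.3, 0.9]
gripper_width: 0.0869
gripper_force: 0.0
```

Run:
```python
from h import *
A=ori(179.4,28,1);B=ori(89.4,28,1);s=r.get_state();print(s['joints'].round(1))
rows([((.70,-.25,.28),B),((.66,-.2,.28),B)])
```

```text
[  11.    44.8   33.5   -5.7 -106.3   78.1]
[[-5.84, 23.21, -7.93], [0.741, 0.003, 1.385]]
[[-9.41, 18.25, -6.01], [0.741, 0.003, 1.385]]
```

>>> move_arm --targets '[[[-5.8,23.2,-7.9],[0.741,0.003,1.385]],[[-5.8,23.2,-7.9],[0.741,0.003,1.385]],[[-5.8,23.2,-7.9],[0.741,0.003,1.385]],[[-5.8,23.2,-7.9],[0.741,0.003,1.385]],[[-5.8,23.2,-7.9],[0.741,0.003,1.385]]]' --jaw 4.5

```text
time_s: 6.65
tcp_pos: [0.6991, -0.2553, 0.2799]
eef_rot: [-179.9, 28.0, -54.9]
contact_force: [0.6, 0.6, -0.5]
gripper_width: 0.0465
gripper_force: 0.0
```

Run:
```python
from h import *
B=ori(89.4,28,1);s=r.get_state();print(s['joints'].round(1))
rows([((.66,-.2,.28),B)])
```

```text
[ -14.9   42.9   47.6  -19.6 -115.4   44.8]
[[-5.99, 0.03, 3.17], [0.29, -0.0, 0.55]]
```

>>> move_arm --targets '[[[-6,0,3.2],[0.29,0,0.55]],[[-6,0,3.2],[0.29,0,0.55]],[[-6,0,3.2],[0.29,0,0.55]],[[-6,0,3.2],[0.29,0,0.55]],[[-6,0,3.2],[0.29,0,0.55]]]'

```text
time_s: 7.28
tcp_pos: [0.6597, -0.1945, 0.2798]
eef_rot: [-180.0, 28.1, -89.9]
contact_force: [0.1, -0.9, -0.1]
gripper_width: 0.045
gripper_force: 0.0
```

Run:
```python
from h import *
B=ori(89.4,28,1);s=r.get_state();print(s['joints'].round(1))
c=cap('side','s3.png');cv2.imwrite('pics/s3c.png',cv2.resize(c['image'][60:320,110:460],None,fx=2.2,fy=2.2)) 
rows([((.5,-.145,.13),B),((.5,-.135,.03),B)])
```

```text
[-16.4  27.9  24.1 -26.9 -94.3  16.3]
[[2.63, 16.0, 15.52], [0.006, 0.001, 0.012]]
[[6.45, 15.99, 24.82], [0.006, 0.001, 0.012]]
```

View pics/s3c.png

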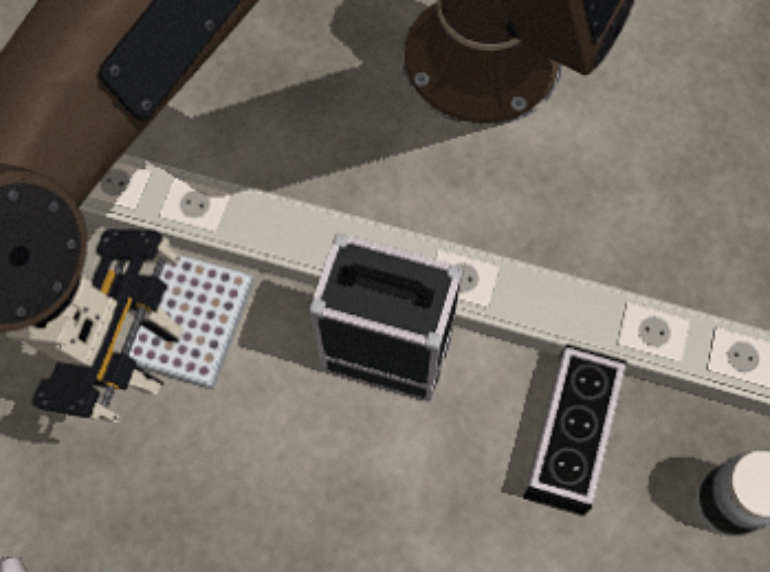

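The picture shows the case standing square and unoccluded, a little off the trunking. The gripper is above the sample box on the right, with fingers at about (150,320).

Run:
```python
from fit import *
caps={n:cap(n) for n in ['side','scene']}
M=masks('case',['side','scene'])
for m in (M,{'side':M['side']},{'scene':M['scene']}): print(fit('case',(.494,-.01,0),caps,m))
```

```text
case side 0.6 [251.7, 165.7, 321.9, 241.8]
case scene 0.67 [246.0, 140.1, 317.4, 248.1]
(array([ 0.49394054, -0.00234251, -0.01406184]), np.float64(0.06953314187597673))
(array([ 0.49497239, -0.00325658, -0.00491246]), np.float64(0.02852773712633118))
(array([ 0.48913035, -0.00316388, -0.03933532]), np.float64(0.031465272175283165))
```

>>> move_arm --targets '[[[1,8,5],[0.006,0,0.012]],[[2.6,16,13],[0.006,0,0.012]],[[2.6,16,15.5],[0.006,0,0.012]],[[2.6,16,15.5],[0.006,0,0.012]],[[2.6,16,15.5],[0.006,0,0.012]]]'

```text
time_s: 8.15
tcp_pos: [0.4981, -0.1434, 0.128]
eef_rot: [179.7, 28.1, -90.8]
contact_force: [0.5, 0.1, 0.4]
gripper_width: 0.0449
gripper_force: 0.0
```

Run:
```python
from h import *
B=ori(89.4,28,1);s=r.get_state();print(s['joints'].round(1))
rows([((.495,-.135,.08),B),((.495,-.135,.03),B),((.495,-.11,.03),B)])
```

```text
[-16.3  20.   -8.8 -28.4 -72.1  27.1]
[[1.53, 0.29, 4.63], [0.004, 0.003, -0.003]]
[[3.89, 0.27, 9.04], [0.004, 0.003, -0.003]]
[[1.68, 0.3, 10.22], [0.004, 0.003, -0.003]]
```

>>> move_arm --targets '[[[1.5,0.3,4.6],[0.004,0.003,-0.003]],[[3.9,0.3,9.0],[0.004,0.003,-0.003]],[[3.9,0.3,9.0],[0.004,0.003,-0.003]],[[1.7,0.3,10.2],[0.004,0.003,-0.003]],[[1.7,0.3,10.2],[0.004,0.003,-0.003]]]'

```text
time_s: 8.78
tcp_pos: [0.4998, -0.1114, 0.0343]
eef_rot: [-179.5, 27.8, -90.3]
contact_force: [0.2, -0.5, 0.7]
gripper_width: 0.0451
gripper_force: 0.0
```

Run:
```python
from h import *
B=ori(89.4,28,1);s=r.get_state();print(s['tcp_pos'],s['contact_force'],s['joints'].round(1))
rows([((.494,Y,.029),B) for Y in (-.095,-.085,-.075,-.065,-.055)])
```

```text
[ 0.49981118 -0.11140243  0.03428831] [ 0.15187201 -0.45647522  0.68603764] [-13.6  25.3 -14.5 -31.6 -60.6  31.4]
[[-1.2, 0.6, 1.23], [-0.006, -0.003, 0.004]]
[[-2.09, 0.61, 1.69], [-0.006, -0.003, 0.004]]
[[-2.97, 0.62, 2.16], [-0.006, -0.003, 0.004]]
[[-3.85, 0.63, 2.63], [-0.006, -0.003, 0.004]]
[[-4.74, 0.64, 3.09], [-0.006, -0.003, 0.004]]
```

>>> move_arm --targets '[[[-1.2,0.1,0.6],[0,0,0]],[[-2.1,0.1,1.1],[0,0,0]],[[-3.0,0.1,1.6],[0,0,0]],[[-3.9,0.1,2.05],[0,0,0]],[[-4.8,0.1,2.55],[0,0,0]]]'

```text
time_s: 9.4
tcp_pos: [0.499, -0.0595, 0.0327]
eef_rot: [-179.5, 27.6, -90.4]
contact_force: [0.6, -10.7, 5.1]
gripper_width: 0.045
gripper_force: 5.7
```

Run:
```python
from h import *
B=ori(89.4,28,1);s=r.get_state();print(s['tcp_pos'],s['contact_force'],s['moment'])
rows([((.494,Y,.029),B) for Y in (-.045,-.035,-.025,-.015,-.005)])
```

```text
[ 0.49897907 -0.05946511  0.03270634] [  0.59711025 -10.73978973   5.1160468 ] [-4.1823456   0.13546251  0.03429453]
[[-1.11, 0.52, 0.99], [-0.007, -0.007, 0.003]]
[[-1.99, 0.53, 1.46], [-0.007, -0.007, 0.003]]
[[-2.88, 0.54, 1.92], [-0.007, -0.007, 0.003]]
[[-3.76, 0.55, 2.38], [-0.007, -0.007, 0.003]]
[[-4.65, 0.56, 2.85], [-0.007, -0.007, 0.003]]
```

>>> move_arm --targets '[[[-0.9,0.1,0.5],[0,0,0]],[[-1.8,0.1,1.0],[0,0,0]],[[-2.7,0.1,1.45],[0,0,0]],[[-3.6,0.1,1.9],[0,0,0]],[[-4.5,0.1,2.4],[0,0,0]]]'

```text
time_s: 10.02
tcp_pos: [0.4987, -0.0085, 0.0326]
eef_rot: [-179.5, 27.6, -90.4]
contact_force: [0.6, -11.8, 7.5]
gripper_width: 0.045
gripper_force: 6.3
```

>>> move_arm --targets '[[[-0.7,0,0.4],[0,0,0]],[[-1.4,0,0.75],[0,0,0]],[[-2.1,0,1.1],[0,0,0]],[[-2.7,0,1.4],[0,0,0]],[[-3.3,0,1.7],[0,0,0]]]'

```text
time_s: 10.65
tcp_pos: [0.4988, 0.029, 0.0327]
eef_rot: [-179.5, 27.7, -90.4]
contact_force: [-0.4, -9.7, 2.7]
gripper_width: 0.0449
gripper_force: 4.8
```

Run:
```python
from fit import *
B=ori(89.4,28,1);s=r.get_state();print(s['tcp_pos'],s['contact_force'],s['moment'],s['joints'].round(1))
caps={n:cap(n) for n in ['side','scene']}
M=masks('case',['side','scene'])
for m in (M,{'side':M['side']}): print(fit('case',(.494,.1,0),caps,m))
c=caps['side'];cv2.imwrite('pics/s4c.png',cv2.resize(c['image'][80:320,150:470],None,fx=2.4,fy=2.4))
```

```text
[0.49877487 0.02901837 0.0326982 ] [-0.417989   -9.73033861  2.69442459] [-4.14137132 -0.09353262 -0.03832431] [  1.1  21.4 -20.3 -35.6 -52.8  21.5]
case side 0.83 [293.2, 184.1, 364.6, 254.7]
case scene 0.95 [290.6, 150.6, 364.7, 262.4]
(array([ 0.49609673,  0.112575  , -0.00337848]), np.float64(0.26460175526678553))
(array([ 0.49705948,  0.11195031, -0.00179409]), np.float64(0.22432346164704522))
```

View pics/s4c.png

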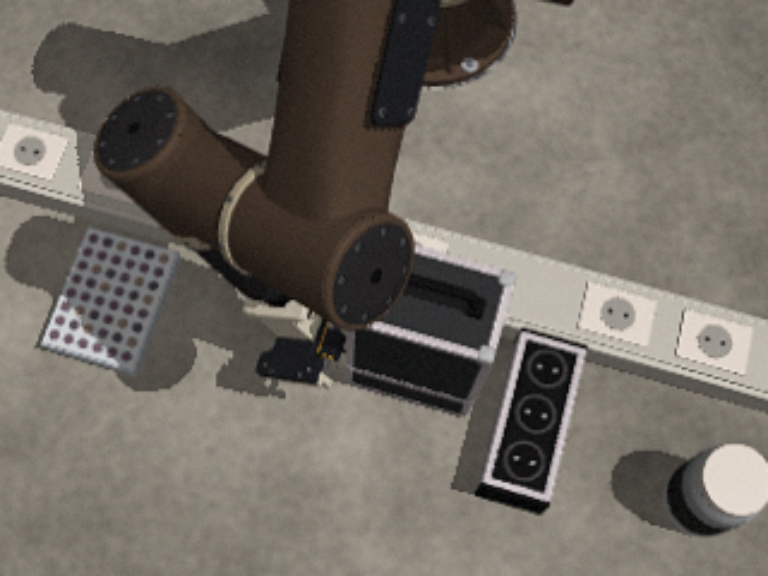

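The side view shows the case square, with about 30 mm left to the block. The fingers are at (325,365), on its base.

>>> move_arm --targets '[[[-0.5,0,0.25],[0,0,0]],[[-1.0,0,0.5],[0,0,0]],[[-1.4,0,0.75],[0,0,0]],[[-1.8,0,0.95],[0,0,0]],[[-2.2,0,1.15],[0,0,0]]]'

```text
time_s: 11.48
tcp_pos: [0.4989, 0.0538, 0.0327]
eef_rot: [-179.5, 27.7, -90.4]
contact_force: [-0.8, -9.1, 2.8]
gripper_width: 0.0448
gripper_force: 4.8
```

>>> move_arm --targets '[[[-0.15,0,0.1],[0,0,0]],[[-0.3,0,0.15],[0,0,0]],[[-0.45,0,0.25],[0,0,0]],[[-0.55,0,0.3],[0,0,0]],[[-0.65,0,0.35],[0,0,0]]]'

```text
time_s: 12.1
tcp_pos: [0.4989, 0.0611, 0.0327]
eef_rot: [-179.5, 27.7, -90.4]
contact_force: [-0.5, -10.1, 4.4]
gripper_width: 0.0448
gripper_force: 5.2
```

Very close. I'll creep forward until the force rises.

>>> move_arm --targets '[[[-0.1,0,0.05],[0,0,0]],[[-0.2,0,0.1],[0,0,0]],[[-0.3,0,0.15],[0,0,0]],[[-0.3,0,0.15],[0,0,0]]]'

```text
time_s: 12.6
tcp_pos: [0.4989, 0.0632, 0.0327]
eef_rot: [-179.5, 27.6, -90.4]
contact_force: [-1.7, -15.7, 5.5]
gripper_width: 0.0447
gripper_force: 8.2
```

>>> move_arm --targets '[[[-0.1,0,0.05],[0,0,0]],[[-0.2,0,0.1],[0,0,0]],[[-0.2,0,0.1],[0,0,0]]]'

```text
time_s: 12.98
tcp_pos: [0.4991, 0.0634, 0.0327]
eef_rot: [-179.5, 27.4, -90.3]
contact_force: [-2.2, -27.0, 8.4]
gripper_width: 0.045
gripper_force: 13.0
```

In firm contact with the block (27 N, no more motion). Back off, go around and seat it in -x.

Run:
```python
from h import *
A=ori(179.4,28,1);B=ori(89.4,28,1)
rows([((.499,-.10,.033),B),((.499,-.13,.10),B),((.55,-.16,.25),B)])
```

```text
[[14.49, -0.16, -7.55], [-0.007, -0.01, 0.004]]
[[14.06, -0.24, -14.88], [-0.007, -0.01, 0.004]]
[[9.79, -5.49, -29.51], [-0.007, -0.01, 0.004]]
```

>>> move_arm --targets '[[[5,0,-2.6],[0,0,0]],[[10,0,-5.2],[0,0,0]],[[14.5,0,-7.6],[0,0,0]],[[14.1,-0.2,-14.9],[0,0,0]],[[14.1,-0.2,-14.9],[0,0,0]]]'

```text
time_s: 13.6
tcp_pos: [0.4995, -0.1283, 0.1013]
eef_rot: [-179.4, 27.7, -90.4]
contact_force: [-0.5, 0.9, 0.1]
gripper_width: 0.045
gripper_force: 0.0
```

Run:
```python
from h import *
A=ori(179.4,28,1);B=ori(89.4,28,1);print(r.get_state()['joints'].round(1))
rows([((.56,-.16,.28),B),((.68,-.18,.30),B),((.70,-.15,.30),A)])
```

```text
[-14.9  20.7 -11.4 -29.3 -67.6  28. ]
[[-5.54, -6.27, -17.21], [-0.01, -0.005, 0.002]]
[[-4.79, -18.31, -19.73], [-0.01, -0.005, 0.002]]
[[-7.46, -20.27, -18.31], [-0.742, -0.012, -1.387]]
```

>>> move_arm --targets '[[[-2,-2,-6],[0,0,0]],[[-5.5,-6.3,-15],[0,0,0]],[[-5,-12,-19],[0,0,0]],[[-4.8,-18.3,-19.7],[0,0,0]],[[-4.8,-18.3,-19.7],[-0.088,0,-0.165]]]'

```text
time_s: 14.22
tcp_pos: [0.6802, -0.1776, 0.2988]
eef_rot: [-179.5, 27.7, -79.5]
contact_force: [1.4, -0.7, 0.3]
gripper_width: 0.0453
gripper_force: 0.0
```

Run:
```python
from h import *
A=ori(179.4,28,1);print(r.get_state()['joints'].round(1))
rows([((.72,-.12,.28),A)])
```

```text
[ -13.7   30.8   31.   -25.8 -100.7   21.6]
[[-3.5, -4.93, 4.01], [-0.652, -0.01, -1.219]]
```

>>> move_arm --targets '[[[-3.5,-4.9,4],[-0.65,-0.01,-1.22]],[[-3.5,-4.9,4],[-0.65,-0.01,-1.22]],[[-3.5,-4.9,4],[-0.65,-0.01,-1.22]],[[-3.5,-4.9,4],[-0.65,-0.01,-1.22]],[[-3.5,-4.9,4],[-0.65,-0.01,-1.22]]]' --jaw 7

```text
time_s: 14.85
tcp_pos: [0.7189, -0.1191, 0.2759]
eef_rot: [-179.9, 28.1, -25.8]
contact_force: [-0.8, -0.8, 0.3]
gripper_width: 0.0701
gripper_force: 0.0
```

Run:
```python
from fit import *
A=ori(179.4,28,1);print(r.get_state()['joints'].round(1))
rows([((.72,.135,.20),A)])
caps={n:cap(n) for n in ['side','scene']}
M=masks('case',['side','scene'])
for m in (M,{'side':M['side']}): print(fit('case',(.494,.14,0),caps,m))
c=caps['side'];cv2.imwrite('pics/s5c.png',cv2.resize(c['image'][140:300,200:420],None,fx=3.5,fy=3.5,interpolation=cv2.INTER_CUBIC))
```

```text
[  -0.7   43.8   46.2  -13.2 -117.6   61.4]
[[-6.08, -22.9, 11.91], [-0.209, 0.002, -0.388]]
case scene 0.84 [301.8, 154.2, 379.3, 266.4]Traceback (most recent call last):
  File "<stdin>", line 6, in <module>
KeyError: 'side'
```

>>> move_arm --targets '[[[-1,0,0],[-0.209,0,-0.39]],[[-3,-8,4],[-0.209,0,-0.39]],[[-6.1,-22.9,11.9],[-0.209,0,-0.39]],[[-6.1,-22.9,11.9],[-0.209,0,-0.39]],[[-6.1,-22.9,11.9],[-0.209,0,-0.39]]]'

```text
time_s: 15.68
tcp_pos: [0.7207, 0.1229, 0.2054]
eef_rot: [-179.9, 27.9, -1.1]
contact_force: [1.1, -0.2, 0.2]
gripper_width: 0.0701
gripper_force: 0.0
```

Run:
```python
from h import *
A=ori(179.4,28,1);print(r.get_state()['joints'].round(1))
rows([((.70,.135,.037),A),((.59,.135,.035),A)])
```

```text
[  19.6   45.4   39.4  -10.2 -110.1   68. ]
[[6.04, -1.15, 15.86], [-0.005, -0.001, -0.007]]
[[-3.58, -0.93, 21.19], [-0.005, -0.001, -0.007]]
```

>>> move_arm --targets '[[[3,-0.3,8],[0,0,-0.007]],[[6,-0.3,15.5],[0,0,-0.007]],[[6,-0.3,15.5],[0,0,-0.007]],[[1.5,-0.3,18],[0,0,-0.007]],[[-2.5,-0.3,20.2],[0,0,-0.007]]]'

```text
time_s: 16.3
tcp_pos: [0.6021, 0.1254, 0.037]
eef_rot: [-179.8, 28.1, -0.7]
contact_force: [-0.2, 0.9, 0.9]
gripper_width: 0.0703
gripper_force: 0.0
```

Run:
```python
from h import *
A=ori(179.4,28,1);s=r.get_state();print(s['tcp_pos'],s['joints'].round(1))
rows([((X,.135,.035),A) for X in (.585,.57,.56,.555,.55)])
```

```text
[0.60205849 0.12542054 0.03699208] [ 22.7  41.2   8.6 -11.  -83.5  70.4]
[[-1.42, -0.93, 0.99], [-0.004, 0.002, -0.002]]
[[-2.74, -0.91, 1.69], [-0.004, 0.002, -0.002]]
[[-3.63, -0.9, 2.17], [-0.004, 0.002, -0.002]]
[[-4.07, -0.89, 2.4], [-0.004, 0.002, -0.002]]
[[-4.51, -0.88, 2.64], [-0.004, 0.002, -0.002]]
```

>>> move_arm --targets '[[[-1.4,-0.8,0.8],[0,0,0]],[[-2.7,-0.8,1.5],[0,0,0]],[[-3.6,-0.8,2.0],[0,0,0]],[[-4.1,-0.8,2.25],[0,0,0]],[[-4.5,-0.8,2.45],[0,0,0]]]'

```text
time_s: 16.92
tcp_pos: [0.555, 0.1347, 0.0383]
eef_rot: [-179.7, 27.7, -0.4]
contact_force: [10.0, -1.6, -0.3]
gripper_width: 0.07
gripper_force: 4.7
```

>>> move_arm --targets '[[[-0.2,0,0.1],[0,0,0]],[[-0.4,0,0.2],[0,0,0]],[[-0.55,0,0.3],[0,0,0]],[[-0.7,0,0.37],[0,0,0]],[[-0.7,0,0.37],[0,0,0]]]'

```text
time_s: 17.55
tcp_pos: [0.5485, 0.1349, 0.0384]
eef_rot: [-179.7, 27.6, -0.4]
contact_force: [7.8, -0.4, 0.4]
gripper_width: 0.0699
gripper_force: 4.2
```

>>> move_arm --targets '[[[-0.15,0,0.08],[0,0,0]],[[-0.3,0,0.16],[0,0,0]],[[-0.4,0,0.2],[0,0,0]],[[-0.45,0,0.24],[0,0,0]],[[-0.45,0,0.24],[0,0,0]]]'

```text
time_s: 18.18
tcp_pos: [0.5436, 0.1349, 0.0383]
eef_rot: [-179.7, 27.6, -0.4]
contact_force: [8.5, -2.2, 0.1]
gripper_width: 0.0696
gripper_force: 4.4
```

>>> move_arm --targets '[[[-0.1,0,0.05],[0,0,0]],[[-0.2,0,0.1],[0,0,0]],[[-0.2,0,0.1],[0,0,0]]]'

```text
time_s: 18.55
tcp_pos: [0.5416, 0.1349, 0.0383]
eef_rot: [-179.7, 27.6, -0.4]
contact_force: [9.4, -2.6, -0.3]
gripper_width: 0.07
gripper_force: 4.8
```

>>> move_arm --targets '[[[-0.1,0,0.05],[0,0,0]],[[-0.2,0,0.1],[0,0,0]],[[-0.2,0,0.1],[0,0,0]]]'

```text
time_s: 18.92
tcp_pos: [0.5415, 0.135, 0.0384]
eef_rot: [-179.7, 27.3, -0.4]
contact_force: [15.3, -2.8, -1.6]
gripper_width: 0.0701
gripper_force: 7.5
```

>>> move_arm --targets '[[[-0.1,0,0.05],[0,0,0]],[[-0.2,0,0.1],[0,0,0]],[[-0.2,0,0.1],[0,0,0]]]'

```text
time_s: 19.3
tcp_pos: [0.5414, 0.135, 0.0385]
eef_rot: [-179.7, 27.1, -0.4]
contact_force: [20.6, -3.9, -3.9]
gripper_width: 0.0699
gripper_force: 10.3
```

>>> move_arm --targets '[[[-0.1,0,0.05],[0,0,0]],[[-0.2,0,0.1],[0,0,0]],[[-0.2,0,0.1],[0,0,0]],[[-0.2,0,0.1],[0,0,0]]]'

```text
time_s: 19.8
tcp_pos: [0.5414, 0.135, 0.0386]
eef_rot: [-179.7, 26.9, -0.4]
contact_force: [25.9, -5.9, -6.2]
gripper_width: 0.0702
gripper_force: 13.0
```

Run:
```python
from h import *
A=ori(179.4,28,1);s=r.get_state();print(s['tcp_pos'],s['moment'],s['joints'].round(1))
rows([((.70,.135,.06),A),((.72,.05,.25),A)])
```

```text
[0.54136004 0.1350072  0.03856812] [ -2.0494056  -10.96943125   0.92304811] [ 25.5  35.9  -1.  -12.  -77.7  69.2]
[[13.18, -0.16, -9.08], [-0.004, -0.02, 0.004]]
[[6.43, 8.22, -27.01], [-0.004, -0.02, 0.004]]
```

>>> move_arm --targets '[[[3,0,-1.7],[0,0,0]],[[8,0,-5.5],[0,0,0]],[[13.2,0,-9.1],[0,0,0]],[[10,2,-19],[0,0,0]],[[6.4,8.2,-27],[0,0,0]]]'

```text
time_s: 20.42
tcp_pos: [0.7066, 0.0917, 0.1694]
eef_rot: [-179.8, 28.2, -0.4]
contact_force: [1.1, -0.3, 1.5]
gripper_width: 0.0706
gripper_force: 0.0
```

Run:
```python
from h import *
A=ori(179.4,28,1);s=r.get_state()
rows([((.70,-.3,.34),ori(150,10,1))])
```

```text
[[-8.4, 39.13, -14.97], [0.167, 0.312, 0.489]]
```

>>> move_arm --targets '[[[-2,8,-7],[0,0,0]],[[-4,16,-11],[0,0,0]],[[-8.4,27,-15],[0.08,0.15,0.25]],[[-8.4,37,-15],[0.167,0.312,0.489]],[[-8.4,37,-15],[0.167,0.312,0.489]]]'

```text
time_s: 21.05
tcp_pos: [0.7045, -0.1837, 0.3131]
eef_rot: [179.9, 10.9, -28.4]
contact_force: [1.0, 0.5, -0.3]
gripper_width: 0.0701
gripper_force: 0.0
```

Run:
```python
from fit import *
import json
caps={n:cap(n) for n in ['side','scene']}
print(r.get_state()['tcp_pos'])
M=masks('case',['side','scene'])
if M:
  for m in [M]+[{n:M[n]} for n in M]: print(fit('case',(.484,.145,0),caps,m))
P=json.load(open('P.json'))
for l in ('sample_box','jar','microscope'):
  for n in caps:
    for q in pinpoint(l,n)[:1]: print(l,n,round(q['score'],2),onz(caps[n],*q['location'],0).round(3))
a=cv2.resize(caps['side']['image'][150:300,230:430],None,fx=2,fy=2,interpolation=cv2.INTER_CUBIC)
b=cv2.resize(caps['scene']['image'][140:290,230:430],None,fx=2,fy=2,interpolation=cv2.INTER_CUBIC)
cv2.imwrite('pics/s6.png',np.hstack([a,b]))
```

```text
[ 0.7031927  -0.18883828  0.31854138]
case side 0.78 [309.2, 177.4, 379.2, 253.4]
case scene 0.96 [304.2, 151.3, 380.0, 263.4]
(array([0.48130139, 0.14523936, 0.00944305]), np.float64(0.07834492846552886))
(array([ 0.48335813,  0.14579346, -0.00411738]), np.float64(0.02668764183897347))
(array([0.47873755, 0.1446362 , 0.0230604 ]), np.float64(0.04410979496430476))
sample_box scene 0.69 [ 0.522 -0.27  -0.   ]
jar side 0.72 [0.57  0.483 0.   ]
jar scene 0.84 [0.573 0.478 0.   ]
microscope scene 0.9 [ 0.555 -0.494  0.   ]
```

View pics/s6.png

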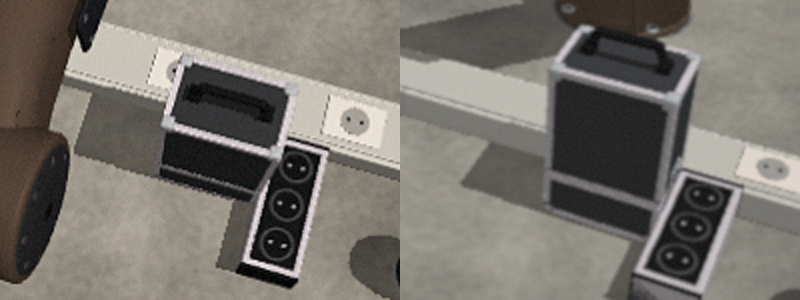

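The pictures show the case upright, flush along the trunking and against the block, at about (225,130) on the left and (620,130) on the right. The fit gives (0.483,0.146), which matches the corner. The other items haven't moved, so I'm handing in.

```bash
python3 -c "
from plant import r
print(r.close_job())"
```

```text
the job is handed in; nothing more can be done
None
```

The equipment case is parked upright in the corner, pressed against the trunking and the socket block (camera fit agrees to about 2 mm); the sample box, jar and microscope stayed put, and the job is handed in at about 21 s.

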